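Cock the desoldering pump on the push block

ROBOT

A 6-joint arm with a two-finger parallel gripper is mounted at the origin on the work surface. World frame = base frame: x ahead of the robot, y to its left, z up, the work surface at z = 0. Lengths are in m, angles in degrees, forces in N, time in s.
With the tool pointing down it reaches from about 0.25 to 0.725 m from the base axis. Payload 9.7 kg.
Tool frame: the origin (TCP) lies on the centre line of the jaws, within the pads' length; the fingertips stand 22 mm ahead of it and the grasp point (between the pads) lies 3 mm ahead of it; z points along the fingers, y is the direction in which the jaws open and shut (so a half turn about z gives the same grasp; the last joint's range is limited). The gripper opens to 85 mm and grips with 20 to 120 N. Pads are 22 mm wide; open, the fingers measure 114 mm over their backs; the gripper's body (76 mm by 85 mm) begins 54 mm behind the grasp point. The pads swing forward as they close: fully open they stand 13 mm farther back than shut.
Start: joints at [-75.172, 4.979, 10.078, 95.1, 0, 90], TCP at [0.141, -0.532, 0.253] pointing down, gripper open.
Joint ranges: [-179.16, 179.16], [-48.56, 103.87], [-65.8, 70.77], [-126.05, 130.52], [-82.76, 87.17], [-180, 180]. Speed limits (degrees/s): [127.2, 127.2, 147.25, 180, 180, 180].

INTERFACE

Orientations are given as [roll, pitch, yaw] about the fixed x, y, z axes, in that order (R = Rz(yaw) Ry(pitch) Rx(roll)).
In Python, from workcell import monitor, eyes, job gives the robot as it stands. The module is installed in compiled form; this text tells all that it offers.
- The arm moves only by the tool drive_tool, never from a script. Its argument "plan" is a list of rows, each a list of 3 entries, a list of its own where there are three numbers: the opening, from 0 (shut) to 1 (fully open), then the shift along the world's x, y, z in m, then the turn about the world's z in degrees. In form: [[gripper, [x, y, z], yaw], ...]. A call has 1 to 10 rows; each row shifts and turns the commanded pose from where the row before left it; what a row does not reach is not made up. A row lasts 1/8 s, in which the tool goes at most 62.5 mm and 10.7 degrees, less where a joint would pass 70% of its speed; a pose out of reach is approached as far as the arm can. A call is refused whole if a number of a shift passes 0.0625 or a number of a turn 10.7, either way. A call with a gripper value outside its range is refused whole. The fingers move at their own pace and stop on an object; "grip_force" is the grip in N (left out, the last holds). Time passes only in rows, so rows that do not move let the fingers close. It gives the time, the measured TCP pose, the force and the opening at its end, in the units of the state.
- monitor.get_obs(): the state, without advancing time (a new reading comes with each control period).
- eyes.camera(name): name is "side" or "top" or "wrist"; returns (picture, depth): 480x640x3 uint8, red, green, blue; 480x640 float32, m along the optical axis (not along the pixel's ray), 0 where there is no reading.
- eyes.camera_params(name): a dict with "fx", "fy", "cx", "cy" (pixels), "extrinsics" (4x4, takes a point from world to camera coordinates); the wrist camera has in their place "mount" (4x4, takes a point from camera to tool coordinates, whose origin is the TCP and whose axes are the flange's). Camera axes: x right, y down, z forward; pixel columns grow to the right and rows downward; lengths in m; the calibration is good to about 2 mm. A picture is of the moment at which its call begins: read the wrist's pose just before it. camera_params takes no time and is no camera call.
- job.job_done(): hands the job in, once; it reports no verdict.
The state is a dict: "time": time; "q": joint angles; "qd": joint speeds; "joint_efforts": joint torques, N m; "ee_pos": TCP position; "tcp_rot": TCP orientation; "wrist_force": force on the tool from outside, world axes, zero at the start; "torque": the same for the moment, N m; "opening": finger opening in m.
Only numpy, scipy, OpenCV 4.12 (cv2) and the standard library are available. Lean on these libraries where they do the work, as an engineer would, in place of code of your own. Each camera call takes 0.05 s, during which the arm holds its last target.

TASK

Take the desoldering pump out of its slanted rest, hold it upright with the plunger down over the wooden block, and push the plunger knob straight down on the block's top until the plunger is fully in and stays there. Then lay the cocked pump back in the rest's two forks as it was, with its collar just above the upper fork, and let go. Leave everything else on the bench where it is.

Things in the scene. Friction and masses are not known exactly. Their poses are not given: they have to be found in the camera images.
- pump: Desoldering pump, 105 g: aluminium tube 22 mm in diameter, black collar, white nozzle, black plunger knob. Origin on the axis at the collar's plunger-side face; z runs along the tube to the nozzle. Along z in mm: nozzle tip +70, cone from +48, collar 0 to +5 (32 in diameter), tube -70 to +48, bare for gripping from +5 to +48. At the start it lies in the rest, leaning 45 degrees, nozzle up.
- plunger (a joint): How far the plunger is pushed into the pump, in m: 0 fully out, 0.018 fully in at a hard stop; it starts between 0 and 0.003. It is stiff, moves only under about 8 N and stays where it is pushed (no return spring).
- plunger_end (a point): Centre of the flat end face of the plunger knob (19 mm in diameter, 8 mm thick, on a 9 mm stem), the face to push on the block; on the pump's axis, 103 mm from the pump's origin when fully out, 85 mm when fully in. With the pump in the rest it hangs free.
- pump_rear (a point): Point on the pump's axis 60 mm from the pump's origin towards the plunger.
- rest: Rest screwed to the bench: aluminium base 130 x 85 x 12 mm, dark steel post, two V forks 10 mm thick in line. Origin under the base's centre, z up. The forks' line slopes down 45 degrees towards the rest's +x: nozzle up to -x, plunger down to +x. Notches open up and to +x, 48 mm wide at the mouth, arms 9 mm above the pump's axis: the pump lifts out and goes in straight up and down.
- rest_seat (a point): Where the pump's origin is when it lies properly in the rest, its collar against the upper face of the upper fork: on the forks' line, 12 mm to the rest's -x of its origin and 112 mm above the bench.
- rest_rear (a point): Where the pump_rear point is when the pump lies properly in the rest: 60 mm from rest_seat down the slope.
- block: Plain wooden push block screwed to the bench, 100 x 100 mm and 40 mm high, flat top. Origin under its centre, z up.
- spool: Loose bystander: steel spool 58 mm in diameter, 45 mm high, standing; origin under its centre.
- tape: Loose bystander: roll of pale tape lying flat, 96 mm in diameter, 24 mm high; origin under its centre.
- flux: Loose bystander: small round jar 44 mm in diameter, 45 mm high; origin under its centre.
- driver: Loose bystander: screwdriver 170 mm long lying flat.
- heatsink: Loose bystander: finned aluminium heat sink 60 x 70 x 38 mm; origin under its centre.
- pot: Loose bystander: small steel bowl 72 mm in diameter, 32 mm high; origin under its centre.
- pcb: Loose bystander: circuit board 85 x 60 mm, about 16 mm high with its parts, lying flat; origin under its centre.
Mind the look-alikes: they are no part of the job. Leave any green or purple look-alike of the pump alone.

How it is judged (in metres and radians):
On the way:
1. plunger pushed fully in (within 3 mm) against the top of the wooden block, the pump upright within 20 degrees, nozzle up (value of joint plunger above 0.015 m and contact force between pump and block above 1 N and angle between pump's own z axis and vertical below 0.35 rad and height (world z) of plunger_end above 0.03 m), for 0.05 s.
At the end, for the whole second after the job is handed in: The plunger is still fully in (within 3 mm) and the pump lies at rest, released, in both forks as at the start: its origin within 12 mm of rest_seat and its rear point within 12 mm of rest_rear (value of joint plunger above 0.015 m and distance between pump and rest_seat below 0.012 m and distance between pump_rear and rest_rear below 0.012 m and linear speed of pump below 0.02 m/s); the robot touches nothing.
It fails at once if a bystander is moved by more than 30 mm (distance of any of spool, tape, flux, driver, heatsink, pot, pcb from where it was at the start of the episode above 0.03 m).
It also fails if it takes over 58 s, if anything falls off the work surface, if the arm or the gripper's body presses on something with over 40 N, if the wrist force passes 120 N, or if a joint passes its speed limit or range.

## Working session

There is one attempt and no reset: what is moved stays moved. The work goes in short steps, Python scripts to look and compute and a tool call to move; the robot and the scene stay as the last step left them, time stands still between calls to the robot, and variables do not carry over. Pictures are saved under pics/ and viewed, and the job is handed in when it is done.

Besides the shell and the picture viewer there is one more tool, called after ">>>" by a JSON object that holds its "method" and its "body". drive_tool: Moves the arm, as the interface text tells. Its arguments: {"type":"object","properties":{"plan":{"type":"array","items":{"type":"array"}},"grip_force":{"type":"number"}},"required":["plan"]}

```bash
mkdir -p pics; python3 - <<'E'
from workcell import monitor, eyes, job
import cv2, numpy as np
print(monitor.get_obs())
for n in ["side","top","wrist"]:
    im,d=eyes.camera(n); cv2.imwrite(f"pics/{n}0.png",im[:,:,::-1]); np.save(f"pics/{n}0.npy",d)
    print(n,eyes.camera_params(n))
E
```

```text
{'time': 0.0, 'q': array([-7.51723918e+01,  5.01093033e+00,  1.00317729e+01,  9.51004397e+01,
       -3.97135110e-04,  9.00008212e+01]), 'qd': array([ 0.01983881,  0.01976751, -0.03359555, -0.04988566, -0.01571569,
       -0.05644967]), 'joint_efforts': array([-1.98993410e-03, -5.20390499e+01,  4.64804614e+01,  1.61943171e-02,
       -6.88746945e-05,  1.19873800e-05]), 'ee_pos': array([ 0.14069282, -0.53147101,  0.25256068]), 'tcp_rot': array([-1.79920403e+02,  3.98275595e-04,  1.48267875e+01]), 'wrist_force': array([-0.13996316,  0.20759888,  0.56403235]), 'torque': array([ 0.01741426, -0.0367275 ,  0.02524467]), 'opening': 0.08527544745326505}
side {'fx': 442.3003126734502, 'fy': 442.3003126734502, 'cx': 322.5912588278525, 'cy': 250.2517363431019, 'extrinsics': array([[-0.82358471, -0.56700553,  0.01459306,  0.41318594],
       [-0.42417837,  0.59863789, -0.67948906,  0.27219134],
       [ 0.37653809, -0.56580686, -0.73354049,  1.02115752],
       [ 0.        ,  0.        ,  0.        ,  1.        ]])}
top {'fx': 491.43344967459075, 'fy': 491.43344967459075, 'cx': 317.7923446492365, 'cy': 230.16625717340307, 'extrinsics': array([[-0.01219471, -0.99971818, -0.02036776,  0.01118143],
       [-0.99722002,  0.01365662, -0.07325114,  0.50683983],
       [ 0.07350866,  0.01941787, -0.99710552,  1.3714979 ],
       [ 0.        ,  0.        ,  0.        ,  1.        ]])}
wrist {'fx': 384.6567889488792, 'fy': 384.6567889488792, 'cx': 321.35233665473254, 'cy': 241.62889063358924, 'mount': array([[ 2.31653072e-04, -9.45872675e-01, -3.24537871e-01,
         8.42927601e-02],
       [ 9.99999695e-01,  4.60999843e-04, -6.29800623e-04,
        -1.55447518e-04],
       [ 7.45323107e-04, -3.24537626e-01,  9.45872493e-01,
        -1.19416159e-01],
       [ 0.00000000e+00,  0.00000000e+00,  0.00000000e+00,
         1.00000000e+00]])}
```

View pics/side0.png

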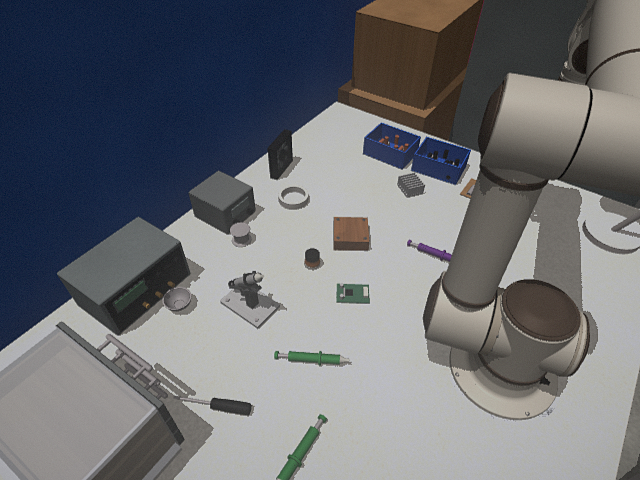

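View pics/top0.png

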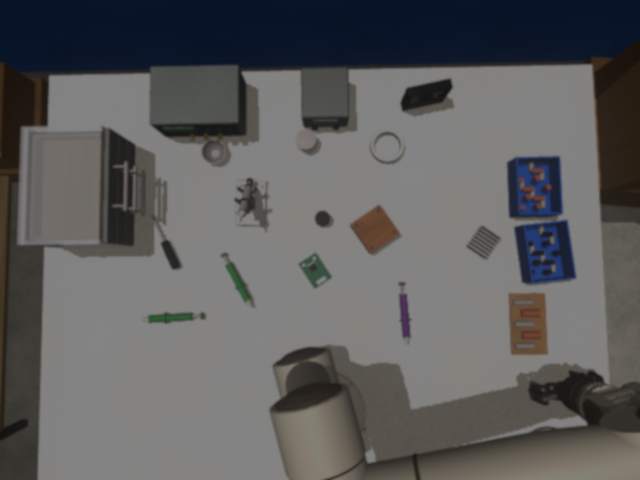

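View pics/wrist0.png

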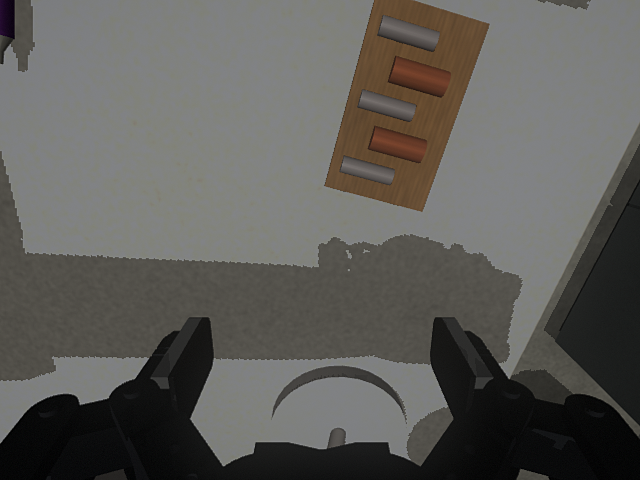

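```bash
cat > h.py <<'E'
import numpy as np, cv2
from workcell import monitor, eyes, job
P={n:eyes.camera_params(n) for n in ("side","top","wrist")}
def rot(rpy):
    from scipy.spatial.transform import Rotation as R
    return R.from_euler('xyz',rpy,degrees=True).as_matrix()
def cloud(name,d,obs=None):
    p=P[name]; v,u=np.mgrid[0:480,0:640]
    c=np.stack([(u-p['cx'])/p['fx']*d,(v-p['cy'])/p['fy']*d,d],-1)
    if name!='wrist':
        T=np.linalg.inv(p['extrinsics'])
    else:
        T=np.eye(4);T[:3,:3]=rot(obs['tcp_rot']);T[:3,3]=obs['ee_pos'];T=T@p['mount']
    w=c@T[:3,:3].T+T[:3,3]; w[d<=0]=np.nan
    return w
def proj(name,pts,obs=None):
    p=P[name];pts=np.atleast_2d(pts)
    if name!='wrist': T=p['extrinsics']
    else:
        T=np.eye(4);T[:3,:3]=rot(obs['tcp_rot']);T[:3,3]=obs['ee_pos'];T=np.linalg.inv(T@p['mount'])
    c=pts@T[:3,:3].T+T[:3,3]
    return np.c_[c[:,0]/c[:,2]*p['fx']+p['cx'],c[:,1]/c[:,2]*p['fy']+p['cy']]
E
python3 - <<'E'
from h import *
a=cv2.imread('pics/top0.png')[140:260,180:340]; b=cv2.imread('pics/side0.png')[230:340,200:300]
cv2.imwrite('pics/c1.png',cv2.convertScaleAbs(cv2.resize(a,None,fx=5,fy=5,interpolation=2),alpha=1.6))
cv2.imwrite('pics/c2.png',cv2.convertScaleAbs(cv2.resize(b,None,fx=5,fy=5,interpolation=2),alpha=1.4))
for n in('top','side'):
    w=cloud(n,np.load(f'pics/{n}0.npy'))
    for nm,uv in dict(top=dict(block=(375,230),base=(258,213),rest=(246,200),heat=(484,242),flux=(322,218),pcb=(315,270),spool=(307,140)),side=dict(block=(351,230),base=(262,310),flux=(312,255),pcb=(352,292)))[n].items():
        print(n,nm,w[uv[1],uv[0]].round(3))
    m=(w[...,2]>.035)&(w[...,2]<.046)
    bl=dict(top=(375,230),side=(351,230))[n]
    mm=np.zeros_like(m);mm[bl[1]-30:bl[1]+30,bl[0]-30:bl[0]+30]=1
    q=w[m&mm]; print(q.mean(0),q.min(0),q.max(0),cv2.minAreaRect(q[:,:2].astype('f4')*1000))
    m=(w[...,2]>.006)&(w[...,2]<.018)
    bl=dict(top=(250,203),side=(252,305))[n]
    mm=np.zeros_like(m);mm[bl[1]-30:bl[1]+30,bl[0]-35:bl[0]+35]=1
    q=w[m&mm]; print('base',q.mean(0),q.min(0),q.max(0),cv2.minAreaRect(q[:,:2].astype('f4')*1000))
E
```

```text
top block [ 0.504 -0.155  0.035]
top base [0.559 0.175 0.009]
top rest [0.582 0.191 0.123]
top heat [ 0.467 -0.456  0.035]
top flux [ 0.539 -0.008  0.043]
top pcb [0.395 0.014 0.006]
top spool [0.76  0.031 0.044]
[ 0.50648129 -0.15330488  0.0397866 ] [ 0.43996876 -0.22098915  0.03501056] [ 0.57384233 -0.08561198  0.04599252] ((506.7423400878906, -153.17160034179688), (99.42157745361328, 99.8248519897461), 33.85434341430664)
base [0.58354869 0.1905056  0.01151218] [0.50566318 0.1007968  0.00600414] [0.67495663 0.29993262 0.01797955] ((590.2518310546875, 200.75787353515625), (168.09422302246094, 199.1048583984375), 0.8644568920135498)
side block [ 0.505 -0.146  0.042]
side base [0.552 0.196 0.007]
side flux [ 0.538 -0.001  0.046]
side pcb [0.397 0.018 0.008]
[ 0.50769476 -0.14953169  0.03941844] [ 0.44304757 -0.21980214  0.03501898] [ 0.5762398  -0.08420577  0.04542062] ((508.36444091796875, -152.796875), (98.10296630859375, 103.78421020507812), 33.566585540771484)
base [0.58093078 0.20690761 0.01113034] [0.52322273 0.15579931 0.00600188] [0.65957405 0.27277951 0.01777742] ((590.376220703125, 209.89859008789062), (116.24443817138672, 132.2841796875), 83.67731475830078)
```

View pics/c1.png

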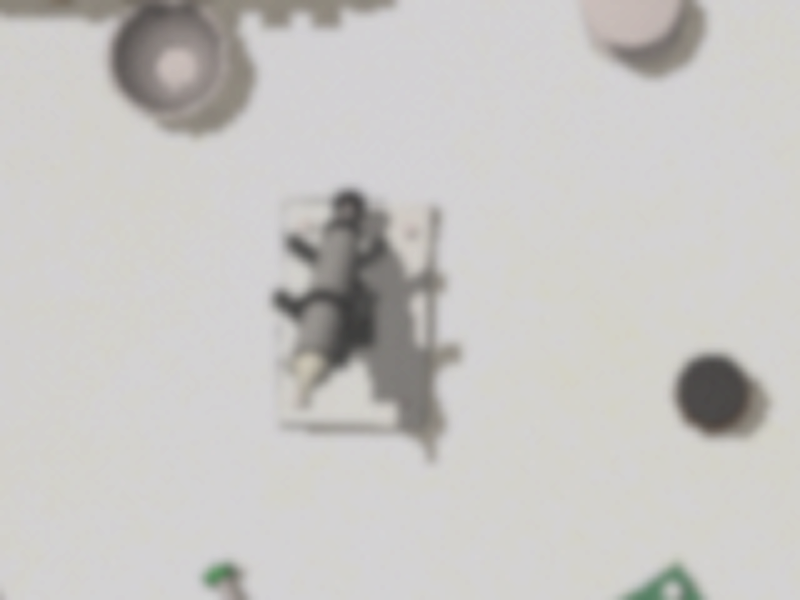

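View pics/c2.png

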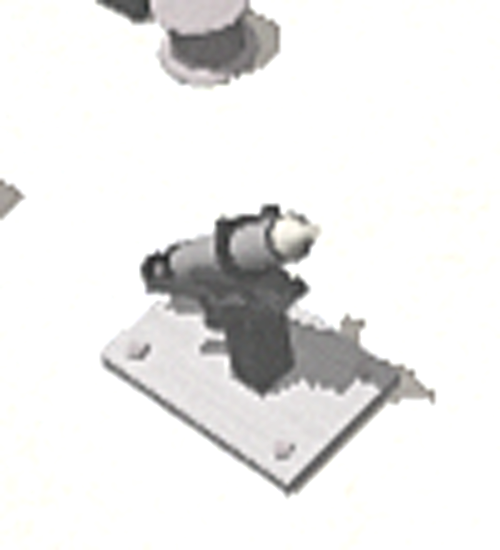

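>>> {"method": "drive_tool", "body": {"plan": [[1,[0.027,0.045,0.001],-0.9],[1,[0.027,0.045,0.001],-0.9],[1,[0.027,0.045,0.001],-0.9],[1,[0.027,0.045,0.001],-0.9],[1,[0.027,0.045,0.001],-0.9],[1,[0.027,0.045,0.001],-0.9],[1,[0.027,0.045,0.001],-0.9],[1,[0.027,0.045,0.001],-0.9]], "grip_force": 40}}

```text
time: 1.15
ee_pos: [0.3573, -0.1701, 0.2613]
tcp_rot: [180.0, -0.0, 7.6]
wrist_force: [1.4, -0.3, -1.0]
opening: 0.0851
```

>>> {"method": "drive_tool", "body": {"plan": [[1,[0.027,0.045,0.001],-0.9],[1,[0.027,0.045,0.001],-0.9],[1,[0.027,0.045,0.001],-0.9],[1,[0.027,0.045,0.001],-0.9],[1,[0.027,0.045,0.001],-0.9],[1,[0.027,0.045,0.001],-0.9],[1,[0.027,0.045,0.001],-0.9],[1,[0.027,0.045,0.001],-1.3],[1,[0,0,0],0],[1,[0,0,0],0]]}}

```text
time: 2.4
ee_pos: [0.5824, 0.0981, 0.2689]
tcp_rot: [-176.2, 0.1, 7.9]
wrist_force: [-0.4, 0.1, -0.7]
opening: 0.0857
```

```bash
python3 - <<'E'
from h import *
o=monitor.get_obs(); print(o['q'],o['ee_pos'],o['tcp_rot'])
im,d=eyes.camera('wrist'); cv2.imwrite("pics/w1.png",im[:,:,::-1]); np.savez("pics/w1.npz",d=d,p=o['ee_pos'],r=o['tcp_rot'])
E
```

```text
[  7.85641368  11.20297645  18.7020466   97.63067027   3.82344303
 179.9448264 ] [0.58239811 0.09806647 0.26888134] [-1.76176432e+02  1.27920962e-01  7.91146461e+00]
```

View pics/w1.png

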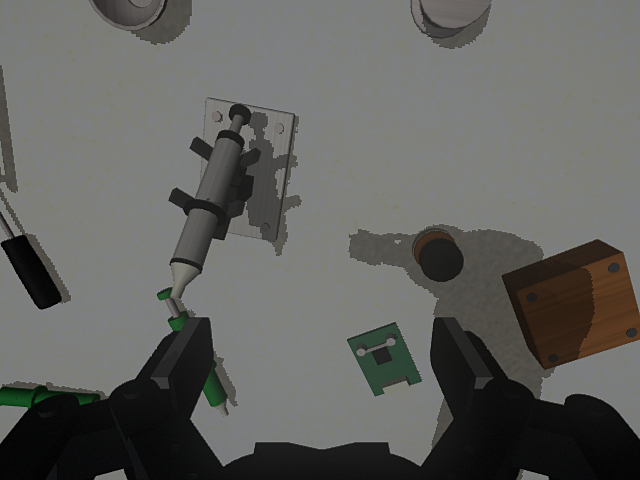

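```bash
python3 - <<'E'
from h import *
z=np.load('pics/w1.npz'); o=dict(ee_pos=z['p'],tcp_rot=z['r']); w=cloud('wrist',z['d'],o)
im=cv2.imread('pics/w1.png')
cv2.imwrite('pics/c3.png',cv2.convertScaleAbs(cv2.resize(im[80:310,150:330],None,fx=3.2,fy=2.6),alpha=1.5))
print('bench z',np.nanmedian(w[200:300,320:400,2]), 'block', np.nanmedian(w[250:330,560:620],axis=(0,1)))
# base: points with z in 8..16mm near
v,u=np.mgrid[0:480,0:640]
m=(u>150)&(u<310)&(v>80)&(v<260)
b=w[m&(w[...,2]>.007)&(w[...,2]<.017)]
b=b[(b[:,0]>.4)]
r=cv2.minAreaRect(b[:,:2].astype('f4')*1000);print(r,len(b)); print(cv2.boxPoints(r))
# tube points: z>0.06
t=w[m&(w[...,2]>.05)]
print(len(t),t.min(0),t.max(0))
np.save('pics/t1.npy',t)
for uv in [(239,110),(215,185),(190,245),(178,285),(205,205),(230,150)]: print(uv,w[uv[1],uv[0]].round(4))
E
```

```text
bench z -0.0011503818461246484 block [ 0.53752762 -0.15274677  0.03855009]
((592.5601196289062, 196.9820098876953), (85.19172668457031, 130.26422119140625), 87.77452087402344) 6328
[[525.823   156.9475 ]
 [655.989   151.88905]
 [659.29724 237.01653]
 [529.1312  242.07497]]
6168 [0.55180655 0.16769888 0.05000969] [0.65443521 0.22570331 0.15241771]
(239, 110) [0.6534 0.1932 0.0509]
(215, 185) [0.5994 0.1932 0.105 ]
(190, 245) [0.5636 0.1967 0.1425]
(178, 285) [0.5394 0.1985 0.1575]
(205, 205) [0.5887 0.1933 0.1252]
(230, 150) [0.6236 0.1902 0.0812]
```

View pics/c3.png

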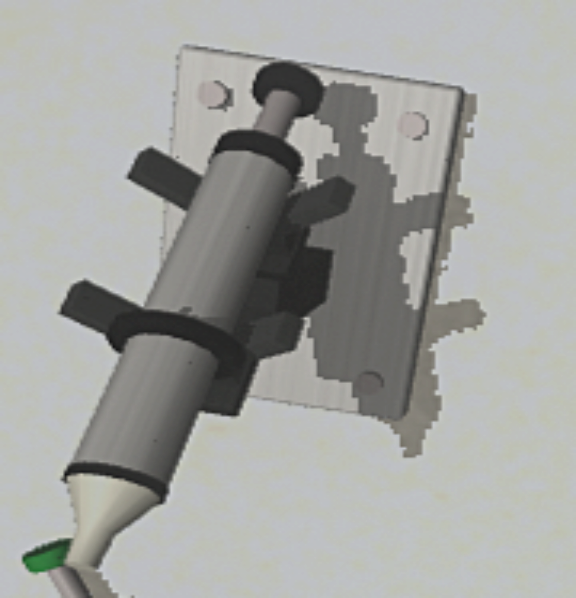

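>>> {"method": "drive_tool", "body": {"plan": [[1,[0,0,0],10.6],[1,[0,0,0],10.6],[1,[0,0,0],10.6],[1,[0,0.01,0],10.6],[1,[0,0.01,0],10.6],[1,[0,0.01,0],10.6],[1,[0,0.01,0],10.6],[1,[-0.003,0.01,0],10.6],[1,[-0.003,0.01,0],10.6],[1,[-0.003,0.01,0],10.6]]}}

```text
time: 3.7
ee_pos: [0.5731, 0.1679, 0.27]
tcp_rot: [-176.2, 0.1, 114.2]
wrist_force: [-0.1, -0.1, 0.0]
opening: 0.0856
```

>>> {"method": "drive_tool", "body": {"plan": [[1,[-0.003,0.01,0],10.6],[1,[-0.003,0.01,0],10.6],[1,[-0.003,0.01,0],10.6],[1,[-0.003,0,0],10.6],[1,[0,0,0],10.6],[1,[0,0,0],10.6],[1,[0,0,0],0],[1,[0,0,0],0]]}}

```text
time: 4.7
ee_pos: [0.5614, 0.1979, 0.2697]
tcp_rot: [-176.2, 0.1, 177.3]
wrist_force: [0.5, 0.0, 0.3]
opening: 0.0854
```

```bash
python3 - <<'E'
from h import *
o=monitor.get_obs(); print(o['time'],o['q'],o['ee_pos'],o['tcp_rot'])
im,d=eyes.camera('wrist'); cv2.imwrite("pics/w2.png",im[:,:,::-1]); np.savez("pics/w2.npz",d=d,p=o['ee_pos'],r=o['tcp_rot'])
E
```

```text
4.7 [20.97603737 13.28871449 21.23947127 99.4045083  -3.53932955 23.76325819] [0.56143985 0.19785893 0.26969845] [-1.76175259e+02  9.44800870e-02  1.77260852e+02]
```

View pics/w2.png

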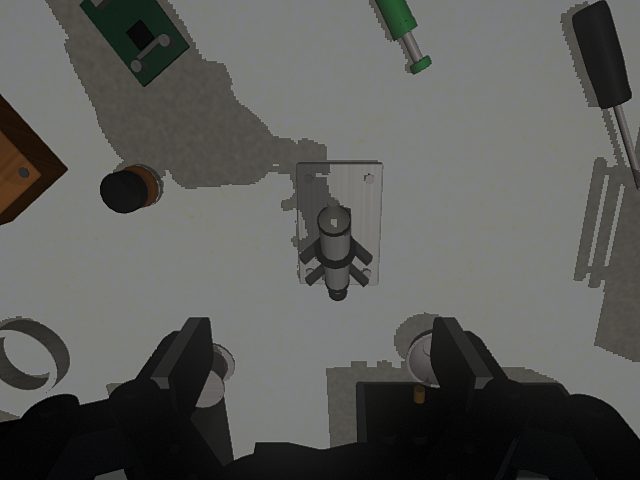

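```bash
python3 - <<'E'
from h import *
z=np.load('pics/w2.npz'); o=dict(ee_pos=z['p'],tcp_rot=z['r']); w=cloud('wrist',z['d'],o)
v,u=np.mgrid[0:480,0:640]
m=(u>285)&(u<390)&(v>150)&(v<310)
b=w[m&(w[...,2]>.007)&(w[...,2]<.017)]
r=cv2.minAreaRect(b[:,:2].astype('f4')*1000);print(r)
for v in range(205,300,6):
    row=w[v,300:380]; k=(row[:,2]>.05); q=row[k]
    if len(q): print(v,np.where(k)[0][[0,-1]]+300,q[:,0].mean().round(4),(q[:,1].min()+q[:,1].max())/2,np.ptp(q[:,1]),q[:,2].max())
s=np.array([.5806,.1975,.112]);c=2**-.5;ux=np.array([-c*np.cos(np.radians(-2.2)),-c*np.sin(np.radians(-2.2)),c])
for n,oo in(('wrist',o),):
    print(proj(n,[s+ux*k for k in(.07,.048,.03,0,-.07,-.103)],oo).round(0))
E
```

```text
((592.2166748046875, 197.40408325195312), (85.11726379394531, 129.75230407714844), 87.81170654296875)
205 [327 339] 0.5332 0.1994468314411122 0.007436838034179688 0.16268675606315317
211 [320 350] 0.5404 0.19976410248253829 0.01981709089521208 0.1599814402604044
217 [318 350] 0.5434 0.19915713112181083 0.021038661554584087 0.1569490338521216
223 [318 350] 0.5473 0.19910031011084506 0.020977525407824466 0.15513766947366095
229 [319 350] 0.5517 0.19909585770522958 0.020729659055553157 0.15356596703161143
235 [320 350] 0.5569 0.1991067632135094 0.020454995446820445 0.152430785469696
241 [315 356] 0.5664 0.1977840858206743 0.03197252328079625 0.14580593742446224
247 [308 363] 0.5739 0.197758309709547 0.04244659897149136 0.13910527177481494
253 [300 369] 0.5801 0.19695765024140666 0.0528243126000906 0.13202308745900926
259 [300 371] 0.5853 0.1971947393705082 0.05555276609820539 0.12491758334341324
265 [319 366] 0.5948 0.2008513114636602 0.0404145333828729 0.12542164666475353
271 [312 360] 0.6084 0.1958492202267743 0.0426773129392124 0.10729297603817295
277 [305 366] 0.6158 0.1953639313634833 0.053768017909848725 0.09721538533103602
283 [308 367] 0.6233 0.19687165129783946 0.052747381472212224 0.08811490419238494
289 [328 345] 0.632 0.19547088247059444 0.015748855797757033 0.07599849109559276
295 [332 332] 0.6492 0.1901159147916312 0.0 0.05091887918007015
[[332. 202.]
 [333. 220.]
 [334. 232.]
 [335. 251.]
 [337. 282.]
 [337. 293.]]
```

>>> {"method": "drive_tool", "body": {"plan": [[1,[-0.002,0.001,-0.027],0.5],[1,[0,0,-0.027],0],[1,[0,0,-0.027],0],[1,[0,0,-0.027],0],[1,[0,0,-0.025],0],[1,[0,0,0],0]]}}

```text
time: 5.5
ee_pos: [0.5587, 0.1987, 0.1344]
tcp_rot: [-176.1, -0.1, 177.9]
wrist_force: [0.3, 0.5, -0.4]
opening: 0.0856
```

```bash
python3 - <<'E'
from h import *
o=monitor.get_obs(); print(o['time'],o['ee_pos'],o['tcp_rot'],o['wrist_force'])
im,d=eyes.camera('wrist'); cv2.imwrite("pics/w3.png",im[:,:,::-1])
E
```

```text
5.5 [0.55873147 0.19868362 0.13439492] [-1.76081164e+02 -1.26518590e-01  1.77896109e+02] [ 0.34546361  0.51901749 -0.36169479]
```

View pics/w3.png

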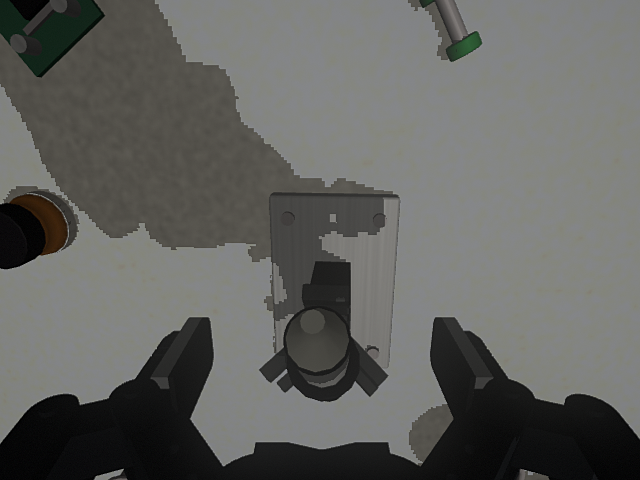

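>>> {"method": "drive_tool", "body": {"plan": [[0.6,[0,0,0.002],0],[0,[0,0,0],0],[0,[0,0,0],0],[0,[0,0,0],0],[0,[0,0,0],0],[0,[0,0,0],0]], "grip_force": 20}}

```text
time: 6.3
ee_pos: [0.5597, 0.1994, 0.1387]
tcp_rot: [-176.2, 0.1, 178.0]
wrist_force: [-3.0, 0.8, 5.3]
opening: 0.0213
```

>>> {"method": "drive_tool", "body": {"plan": [[0,[0,0,0.01],0],[0,[0,0,0.02],0],[0,[0,0,0.03],0],[0,[0,0,0.03],0],[0,[0,0,0.02],0],[0,[0,0,0],0]]}}

```text
time: 7.05
ee_pos: [0.5603, 0.1992, 0.2498]
tcp_rot: [-176.2, 0.2, 178.0]
wrist_force: [0.4, 0.1, -1.5]
opening: 0.0216
```

```bash
python3 - <<'E'
from h import *
o=monitor.get_obs(); print(o['time'],o['ee_pos'],o['tcp_rot'],o['wrist_force'],o['torque'])
im,d=eyes.camera('side'); cv2.imwrite("pics/s4.png",im[:,:,::-1]); np.save('pics/s4.npy',d)
cv2.imwrite('pics/s4c.png',cv2.convertScaleAbs(cv2.resize(im[130:350,150:400,::-1],None,fx=2.7,fy=2.7),alpha=1.3))
E
```

```text
7.05 [0.5602967  0.19921297 0.24979767] [-176.20260035    0.20349444  177.99775708] [ 0.42912604  0.14418752 -1.53469689] [ 0.07956112  0.06957593 -0.05215424]
```

View pics/s4c.png

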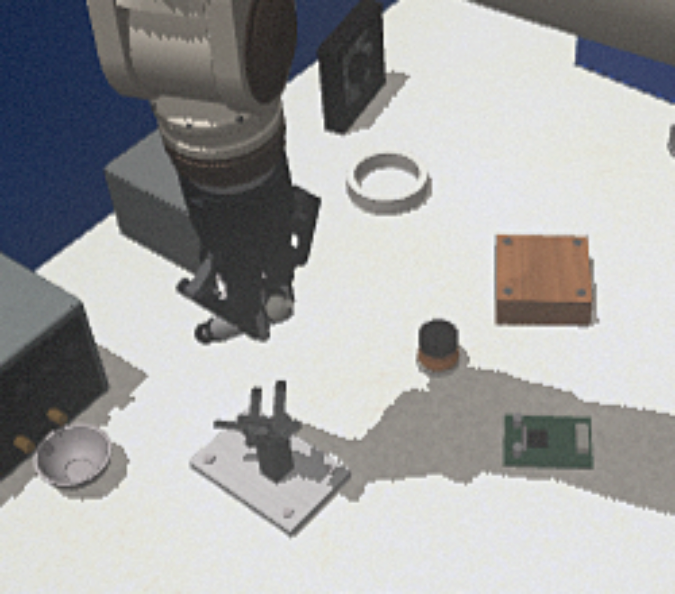

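>>> {"method": "drive_tool", "body": {"plan": [[0,[-0.01,-0.02,0],2],[0,[-0.016,-0.038,0],3.2],[0,[-0.017,-0.039,0],3.1],[0,[-0.017,-0.039,0],3.1],[0,[-0.017,-0.039,0],3.1],[0,[-0.017,-0.039,0],3.1],[0,[-0.017,-0.039,0],3.1],[0,[-0.017,-0.039,0],3.1],[0,[-0.017,-0.039,0],3.1],[0,[-0.017,-0.039,0],3.1]]}}

```text
time: 8.35
ee_pos: [0.3966, -0.1719, 0.2469]
tcp_rot: [-176.2, -0.0, -151.9]
wrist_force: [-0.2, -0.1, -1.0]
opening: 0.0213
```

>>> {"method": "drive_tool", "body": {"plan": [[0,[-0.017,-0.039,0],3.1],[0,[-0.013,-0.029,0],2],[0,[-0.005,-0.01,-0.02],0.7],[0,[0,0,-0.04],0],[0,[0,0,-0.03],0],[0,[0,0,-0.01],0],[0,[0,0,0],0]]}}

```text
time: 9.22
ee_pos: [0.3624, -0.2486, 0.1478]
tcp_rot: [-176.2, 0.0, -146.2]
wrist_force: [-0.6, 0.6, -1.2]
opening: 0.0208
```

```bash
python3 - <<'E'
from h import *
o=monitor.get_obs(); print(o['time'],o['ee_pos'],o['tcp_rot'],o['wrist_force'],o['q'])
im,d=eyes.camera('side'); cv2.imwrite("pics/s5.png",im[:,:,::-1]); np.save('pics/s5.npy',d)
cv2.imwrite('pics/s5c.png',cv2.convertScaleAbs(cv2.resize(im[130:350,300:550,::-1],None,fx=2.7,fy=2.7),alpha=1.3))
im,d=eyes.camera('top'); cv2.imwrite("pics/t5.png",im[:,:,::-1]); np.save('pics/t5.npy',d)
cv2.imwrite('pics/t5c.png',cv2.convertScaleAbs(cv2.resize(im[180:360,310:510,::-1],None,fx=3,fy=3),alpha=1.5))
E
```

```text
9.225 [ 0.36237552 -0.24858369  0.14781755] [-1.76226796e+02  3.38337126e-02 -1.46182892e+02] [-0.55193416  0.55263652 -1.23141527] [-33.60160014 -14.5240624  -19.87032421  81.15611743  -1.41681251
 -67.46085374]
```

View pics/s5c.png

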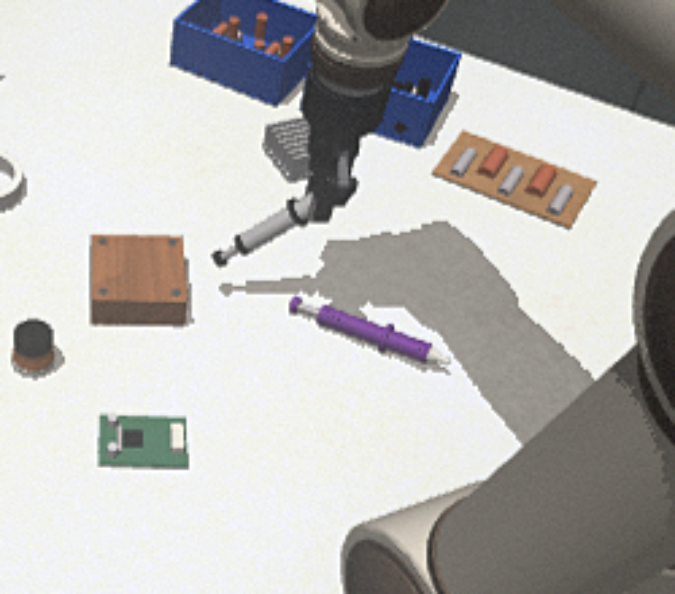

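View pics/t5c.png

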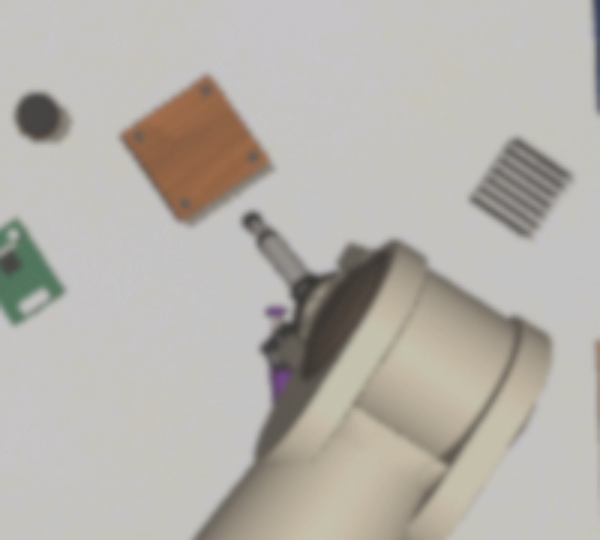

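>>> {"method": "drive_tool", "body": {"plan": [[0,[0,0,-0.015],0],[0,[0,0,-0.015],0],[0,[0.009,0.006,0],0],[0,[0.009,0.006,0],0],[0,[0.0072,0.0048,0.0077],0],[0,[0.0072,0.0048,0.0077],0],[0,[0.0072,0.0048,0.0077],0]], "grip_force": 20}}

```text
time: 10.2
ee_pos: [0.4029, -0.2222, 0.1423]
tcp_rot: [-176.1, 0.1, -146.2]
wrist_force: [-0.6, -0.5, -1.8]
opening: 0.0215
```

```bash
cat > look.py <<'E'
import sys
from h import *
tag=sys.argv[1]; u0,v0,u1,v1=map(int,sys.argv[3:7]); n=sys.argv[2]
o=monitor.get_obs(); print(o['time'],o['ee_pos'].round(4),o['tcp_rot'].round(2),o['wrist_force'].round(2),o['torque'].round(3))
im,d=eyes.camera(n); cv2.imwrite(f"pics/{tag}.png",im[:,:,::-1]); np.savez(f'pics/{tag}.npz',d=d,p=o['ee_pos'],r=o['tcp_rot'])
f=min(800/(u1-u0),600/(v1-v0))
cv2.imwrite(f'pics/{tag}c.png',cv2.convertScaleAbs(cv2.resize(im[v0:v1,u0:u1,::-1],None,fx=f,fy=f),alpha=1.4))
E
python3 look.py s6 side 320 160 480 280
```

```text
10.2 [ 0.4029 -0.2222  0.1423] [-1.7613e+02  6.0000e-02 -1.4618e+02] [-0.57 -0.54 -1.81] [-0.204  0.482 -0.024]
```

View pics/s6c.png

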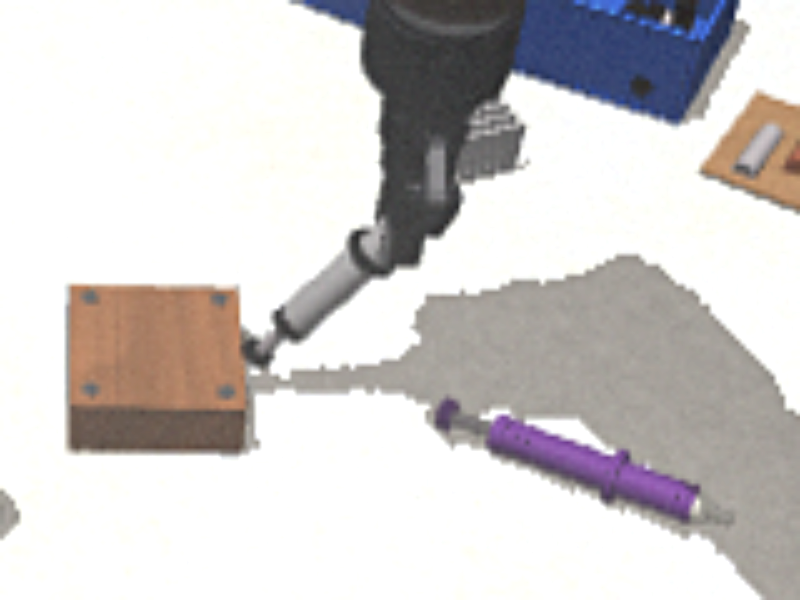

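>>> {"method": "drive_tool", "body": {"plan": [[0,[0.0086,0.0058,0.0052],0],[0,[0.0086,0.0058,0.0052],0],[0,[0.0086,0.0058,0.0052],0],[0,[0.0071,0.0047,0.0018],0],[0,[0.0071,0.0047,0.0018],0],[0,[0.0071,0.0047,0.0018],0],[0,[0.0071,0.0047,0.0018],0],[0,[0,0,0],0]]}}

```text
time: 11.25
ee_pos: [0.457, -0.1859, 0.1641]
tcp_rot: [-176.2, 0.1, -146.1]
wrist_force: [-0.4, -0.5, -0.8]
opening: 0.0212
```

```bash
python3 look.py s7 side 320 160 480 280
```

```text
11.25 [ 0.457  -0.1859  0.1641] [-1.7618e+02  8.0000e-02 -1.4615e+02] [-0.42 -0.5  -0.84] [-0.133  0.229 -0.037]
```

View pics/s7c.png

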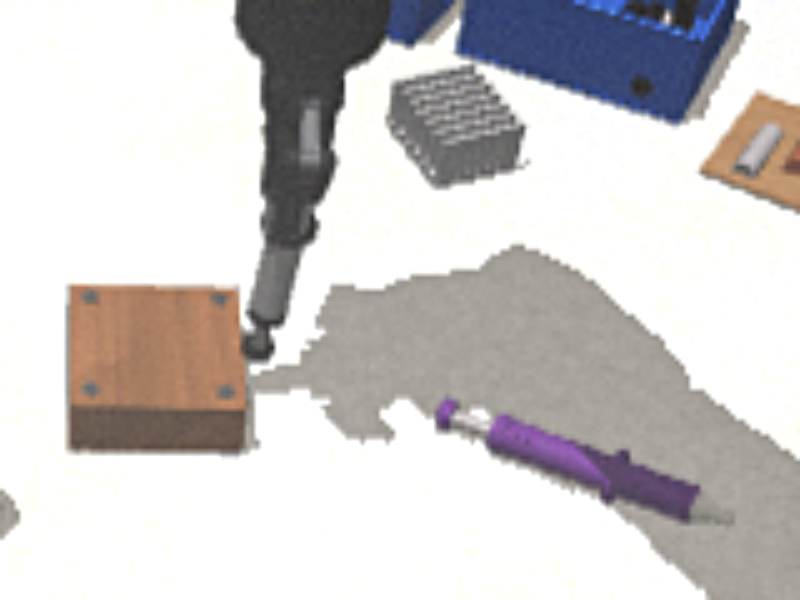

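```bash
cat > tilt.py <<'E'
import sys
from h import *
# axis estimate from side view: points near tcp, between z limits
def axis(tag,zlo,zhi,rad=.06,g=None):
    z=np.load(f'pics/{tag}.npz'); w=cloud('side',z['d']); p=z['p'] if g is None else g
    k=(np.hypot(w[...,0]-p[0],w[...,1]-p[1])<rad)&(w[...,2]>zlo)&(w[...,2]<zhi)
    q=w[k]; 
    sl=[]
    for a in np.arange(zlo,zhi,.006):
        s=q[(q[:,2]>=a)&(q[:,2]<a+.006)]
        if len(s)>3: sl.append(np.r_[np.median(s[:,0]),np.median(s[:,1]),a+.003,len(s)]); print((sl[-1]*1000).round(1))
    return np.array(sl)
if __name__=='__main__':
    s=axis(sys.argv[1],float(sys.argv[2]),float(sys.argv[3]))
    A=np.c_[s[:,2],np.ones(len(s))]
    m=np.linalg.lstsq(A,s[:,:2],rcond=None)[0]; print('dxy/dz',m[0],'deg',np.degrees(np.arctan(m[0])))
E
python3 tilt.py s7 .055 .13
python3 - <<'E'
from h import *
d=np.array([.831,.556,0]);p=np.array([.457,-.1859,.161])
for th in(0,5,10,-5):
    t=np.radians(th);e=p+.133*(d*np.sin(t)-np.array([0,0,np.cos(t)]))
    print(th,(proj('side',[p,e])-[320,160])*5)
E
```

```text
[  458.2  -182.3    64.  12000. ]
[  454.  -183.    70. 15000.]
[  458.1  -183.6    76.  12000. ]
[  455.7  -181.4    82.  10000. ]
[  454.3  -181.5    88.  13000. ]
[  453.5  -181.9    94.  10000. ]
[  452.2  -180.7   100.  13000. ]
[  453.7  -180.7   106.  12000. ]
[  453.3  -180.5   112.  12000. ]
[  452.1  -180.9   118.  12000. ]
[ 453.1 -179.3  124.  5000. ]
dxy/dz [-0.08152579  0.05291839] deg [-4.66077591  3.02917467]
0 [[283.81740717 184.55865052]
 [259.77938431 361.31816432]]
5 [[283.81740717 184.55865052]
 [239.80783533 360.30102411]]
10 [[283.81740717 184.55865052]
 [220.12222219 358.04580695]]
-5 [[283.81740717 184.55865052]
 [279.91934581 361.09238878]]
```

>>> {"method": "drive_tool", "body": {"plan": [[0,[0,0,0.015],0],[0,[0,0,0.02],0],[0,[0.012,0.008,0],0],[0,[0.017,0.011,0],0],[0,[0.017,0.011,0],0],[0,[0,0,0],0]], "grip_force": 100}}

```text
time: 12.05
ee_pos: [0.5037, -0.1549, 0.1981]
tcp_rot: [-176.2, 0.0, -146.1]
wrist_force: [0.1, 0.1, -1.1]
opening: 0.0198
```

```bash
python3 look.py s8 side 280 140 440 260; python3 tilt.py s8 .08 .16 | tail -1
```

```text
12.05 [ 0.5037 -0.1549  0.1981] [-1.7624e+02  1.0000e-02 -1.4606e+02] [ 0.08  0.14 -1.1 ] [0.068 0.047 0.002]
dxy/dz [-0.1064032  0.0651544] deg [-6.07360193  3.72780317]
```

View pics/s8c.png

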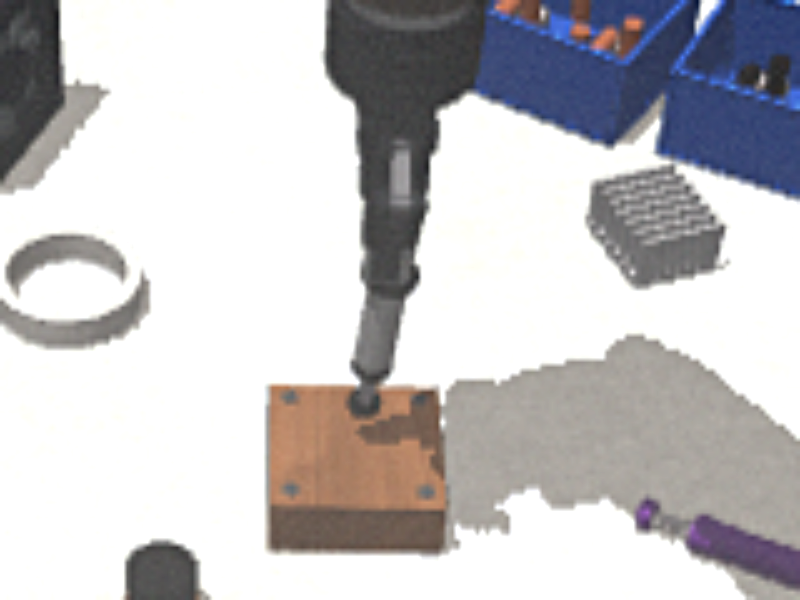

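>>> {"method": "drive_tool", "body": {"plan": [[0,[0,0,-0.01],0],[0,[0,0,-0.01],0],[0,[0,0,-0.004],0],[0,[0,0,-0.004],0],[0,[0,0,-0.004],0],[0,[0,0,-0.003],0],[0,[0,0,0],0]]}}

```text
time: 12.98
ee_pos: [0.5026, -0.1565, 0.1649]
tcp_rot: [-176.1, 0.1, -146.2]
wrist_force: [-0.5, 0.3, 3.5]
opening: 0.0199
```

>>> {"method": "drive_tool", "body": {"plan": [[0,[0,0,-0.003],0],[0,[0,0,-0.002],0],[0,[0,0,-0.002],0]]}}

```text
time: 13.35
ee_pos: [0.5031, -0.1566, 0.1586]
tcp_rot: [-176.0, 0.2, -146.2]
wrist_force: [-1.8, 2.5, 19.9]
opening: 0.0197
```

>>> {"method": "drive_tool", "body": {"plan": [[0,[0,0,-0.002],0],[0,[0,0,0],0]]}}

```text
time: 13.6
ee_pos: [0.5034, -0.1565, 0.1586]
tcp_rot: [-175.9, 0.3, -146.2]
wrist_force: [-4.9, 1.9, 21.6]
opening: 0.0199
```

```bash
python3 look.py s9 side 280 140 440 260; python3 tilt.py s9 .08 .14 | tail -1
```

```text
13.6 [ 0.5034 -0.1565  0.1586] [-175.94    0.27 -146.19] [-4.93  1.94 21.57] [ 0.429  1.073 -0.014]
dxy/dz [-0.21990365  0.06320702] deg [-12.40215274   3.61668397]
```

View pics/s9c.png

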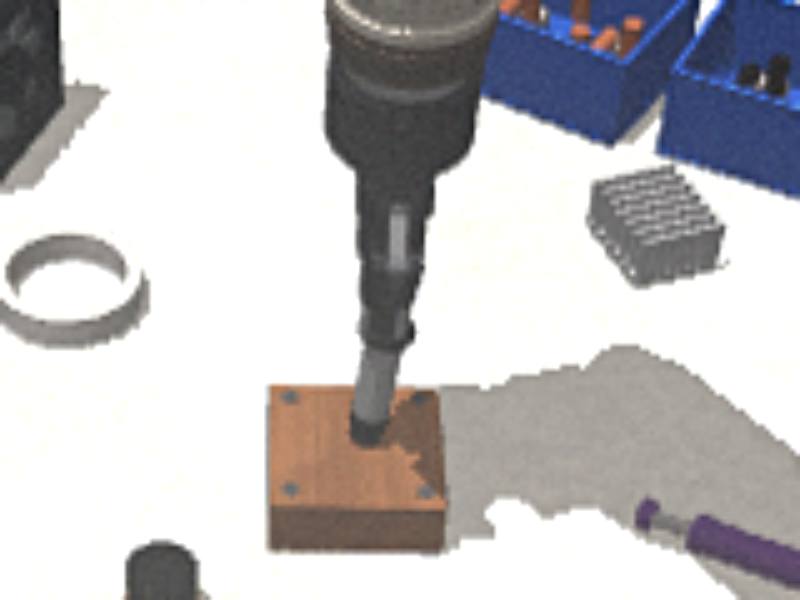

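```bash
python3 - <<'E'
from h import *
T=np.linalg.inv(P['side']['extrinsics'])
def ray(u,v,z):
    p=P['side'];r=T[:3,:3]@np.array([(u-p['cx'])/p['fx'],(v-p['cy'])/p['fy'],1]);o=T[:3,3];return o+r*(z-o[2])/r[2]
k=ray(280+367/5,140+436/5,.042)
c=ray(280+388/5,140+330/5,.128)
print(k,c,np.degrees(np.arctan2(np.hypot(*(c-k)[:2]),.086)))
g=np.array([.5034,-.1565,.1556]);print(np.degrees(np.arctan2(np.hypot(*(g-k)[:2]),.1136)))
E
```

```text
[ 0.50498855 -0.15983943  0.042     ] [ 0.49722976 -0.15830571  0.128     ] 5.254385550017367
1.8644886707018662
```

>>> {"method": "drive_tool", "body": {"plan": [[0,[0,0,0.015],0],[0,[0,0,0.025],0],[0,[0,0,0.02],0],[0,[0.0155,0.0105,0],0],[0,[0.0155,0.0105,0],0],[0,[0.0155,0.0105,0],0],[0,[0.0155,0.0105,0],0],[0,[0,0,0],0]]}}

```text
time: 14.65
ee_pos: [0.5655, -0.1131, 0.2142]
tcp_rot: [-176.2, 0.0, -146.1]
wrist_force: [-0.2, -0.5, -2.0]
opening: 0.0201
```

```bash
python3 look.py s10 side 270 100 430 220; python3 tilt.py s10 .10 .18 | tail -1
```

```text
14.65 [ 0.5655 -0.1131  0.2142] [-1.7622e+02  1.0000e-02 -1.4609e+02] [-0.23 -0.47 -2.  ] [0.069 0.042 0.028]
dxy/dz [-0.08761174  0.03430308] deg [-5.00699815  1.96465128]
```

View pics/s10c.png

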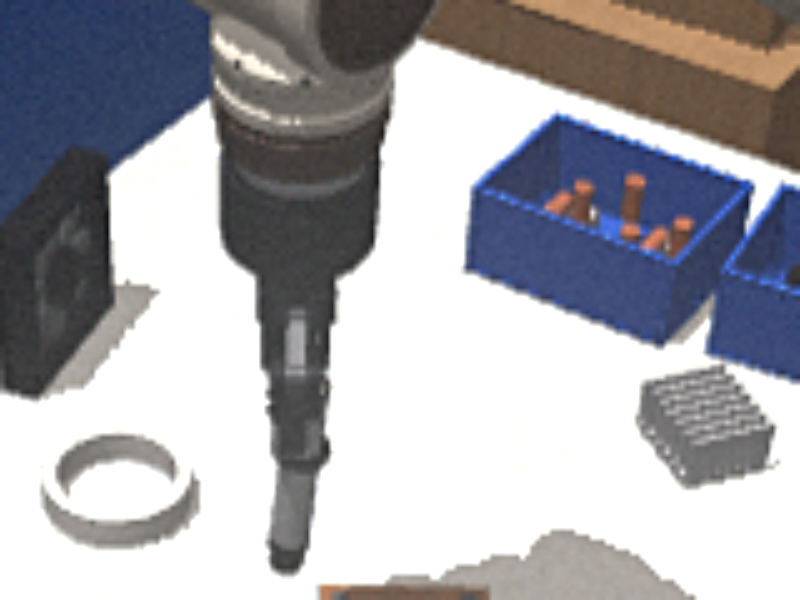

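>>> {"method": "drive_tool", "body": {"plan": [[0,[0,0,-0.0166],0],[0,[0,0,-0.0166],0],[0,[0,0,-0.0166],0],[0,[0,0,-0.0166],0],[0,[0,0,-0.0166],0],[0,[0,0,0],0]], "grip_force": 20}}

```text
time: 15.45
ee_pos: [0.5637, -0.1141, 0.1304]
tcp_rot: [-176.3, -0.0, -146.2]
wrist_force: [-0.4, -0.1, 0.0]
opening: 0.0195
```

>>> {"method": "drive_tool", "body": {"plan": [[0,[-0.0067,-0.0045,-0.0007],0],[0,[-0.0067,-0.0045,-0.0007],0],[0,[-0.0067,-0.0045,-0.0007],0],[0,[-0.0067,-0.0045,-0.0007],0],[0,[-0.006,-0.004,-0.002],0],[0,[-0.006,-0.004,-0.002],0],[0,[-0.006,-0.004,-0.002],0]]}}

```text
time: 16.32
ee_pos: [0.5211, -0.144, 0.125]
tcp_rot: [-176.1, 0.3, -146.1]
wrist_force: [5.7, 5.0, -1.8]
opening: 0.0197
```

```bash
python3 look.py s11 side 270 140 430 260
```

```text
16.325 [ 0.5211 -0.144   0.125 ] [-176.05    0.34 -146.15] [ 5.69  4.98 -1.78] [ 1.392 -1.97   0.148]
```

View pics/s11c.png

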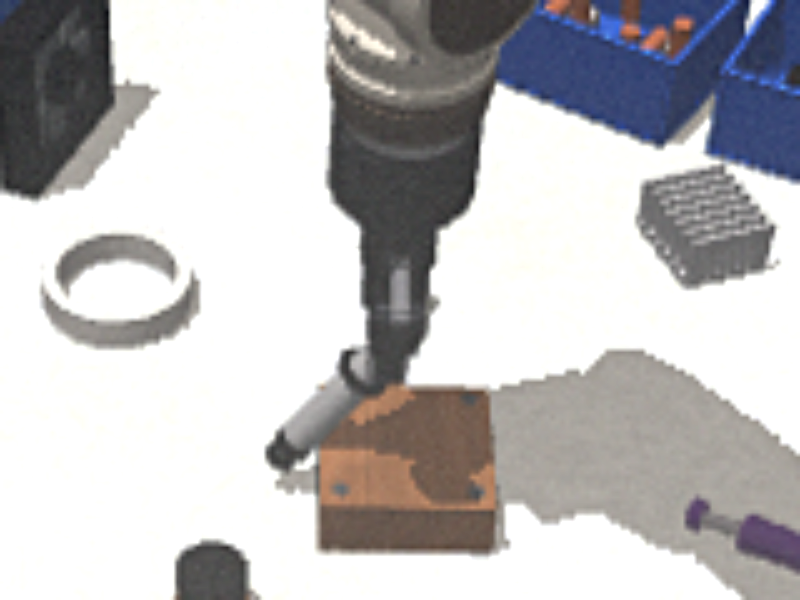

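Tilting works (force under 8 N). Finish the last 15°.

>>> {"method": "drive_tool", "body": {"plan": [[0,[-0.0053,-0.0036,-0.0037],0],[0,[-0.0053,-0.0036,-0.0037],0],[0,[-0.0053,-0.0036,-0.0037],0],[0,[0,0,0],0]]}}

```text
time: 16.88
ee_pos: [0.5051, -0.1551, 0.1144]
tcp_rot: [-176.0, 0.3, -146.2]
wrist_force: [3.5, 3.3, 4.0]
opening: 0.0202
```

```bash
python3 look.py s12 side 270 140 430 260; python3 - <<'E'
from h import *
d=np.array([.831,.556,0]);o=monitor.get_obs();p=o['ee_pos']+[0,0,-.003]
for th in(30,35,40,45,50):
    t=np.radians(th);u=(d*np.sin(t)-np.array([0,0,np.cos(t)]))
    print(th,((proj('side',[p,p+.0275*u,p+.115*u])-[270,140])*5).round(0).tolist())
E
```

```text
16.875 [ 0.5051 -0.1551  0.1144] [-176.01    0.34 -146.17] [3.53 3.27 4.  ] [ 0.953 -1.036  0.161]
30 [[421.0, 350.0], [393.0, 382.0], [311.0, 476.0]]
35 [[421.0, 350.0], [390.0, 380.0], [296.0, 469.0]]
40 [[421.0, 350.0], [386.0, 378.0], [283.0, 461.0]]
45 [[421.0, 350.0], [383.0, 376.0], [270.0, 453.0]]
50 [[421.0, 350.0], [381.0, 373.0], [259.0, 443.0]]
```

View pics/s12c.png

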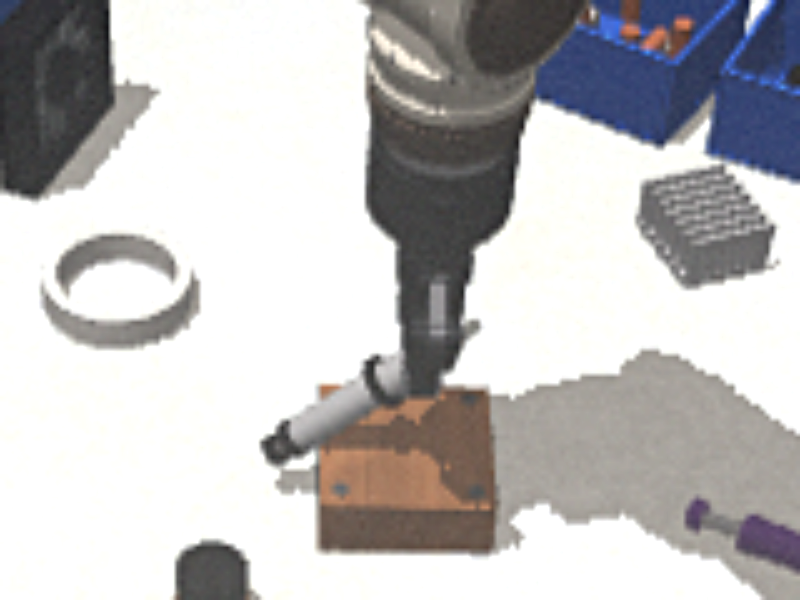

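>>> {"method": "drive_tool", "body": {"plan": [[0,[0,0,0.02],0],[0,[0,0,0.04],0],[0,[0,0,0.045],0],[0,[0,0,0.035],0]], "grip_force": 40}}

```text
time: 17.42
ee_pos: [0.5035, -0.1554, 0.2548]
tcp_rot: [-176.1, 0.1, -146.2]
wrist_force: [-0.2, -0.1, -0.1]
opening: 0.0198
```

>>> {"method": "drive_tool", "body": {"plan": [[0,[0.003,0.02,0],-2],[0,[0.006,0.037,0],-3.8],[0,[0.006,0.038,0],-3.8],[0,[0.006,0.038,0],-3.8],[0,[0.006,0.038,0],-3.8],[0,[0.006,0.038,0],-3.8],[0,[0.006,0.038,0],-3.8],[0,[0.006,0.038,0],-3.8],[0,[0.006,0.038,0],-3.8],[0,[0.004,0.031,0],-3.4]]}}

```text
time: 18.68
ee_pos: [0.5588, 0.2, 0.2527]
tcp_rot: [-176.1, 0.1, 177.9]
wrist_force: [0.7, 0.7, -0.7]
opening: 0.0202
```

>>> {"method": "drive_tool", "body": {"plan": [[0,[0,0,0],0]]}}

```text
time: 18.8
ee_pos: [0.5587, 0.2004, 0.252]
tcp_rot: [-176.1, 0.0, 178.1]
wrist_force: [-1.6, -1.0, -1.0]
opening: 0.0201
```

```bash
python3 look.py s13 side 180 140 340 260; python3 look.py w13 wrist 160 200 500 455;python3 look.py t13 top 180 130 340 250
```

```text
18.8 [0.5587 0.2004 0.252 ] [-1.7614e+02  4.0000e-02  1.7813e+02] [-1.56 -0.99 -1.03] [0.028 0.012 0.006]
18.85 [0.5587 0.1993 0.2523] [-1.7613e+02  5.0000e-02  1.7813e+02] [ 0.63 -0.74 -0.75] [ 0.065 -0.009 -0.006]
18.9 [0.5587 0.1986 0.2524] [-1.7613e+02  6.0000e-02  1.7808e+02] [-1.41 -0.79 -0.43] [ 0.076 -0.001 -0.03 ]
```

View pics/s13c.png

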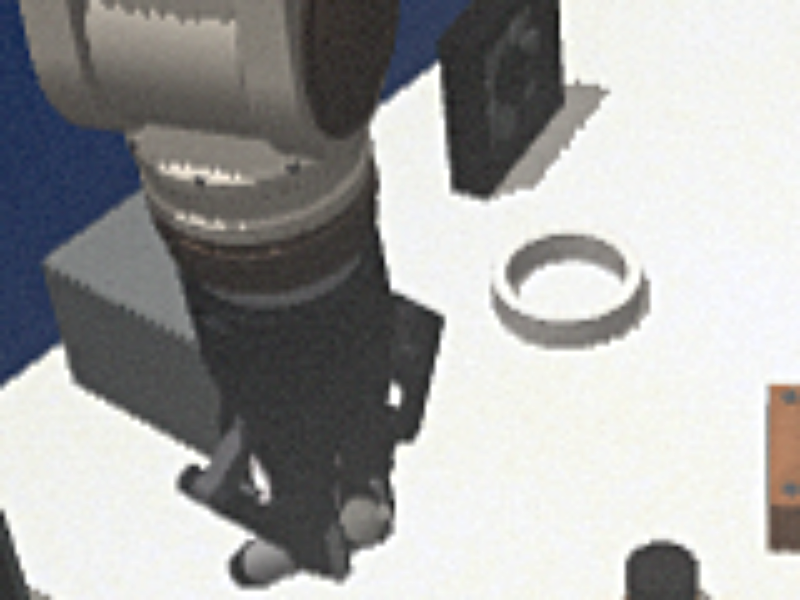

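View pics/w13c.png

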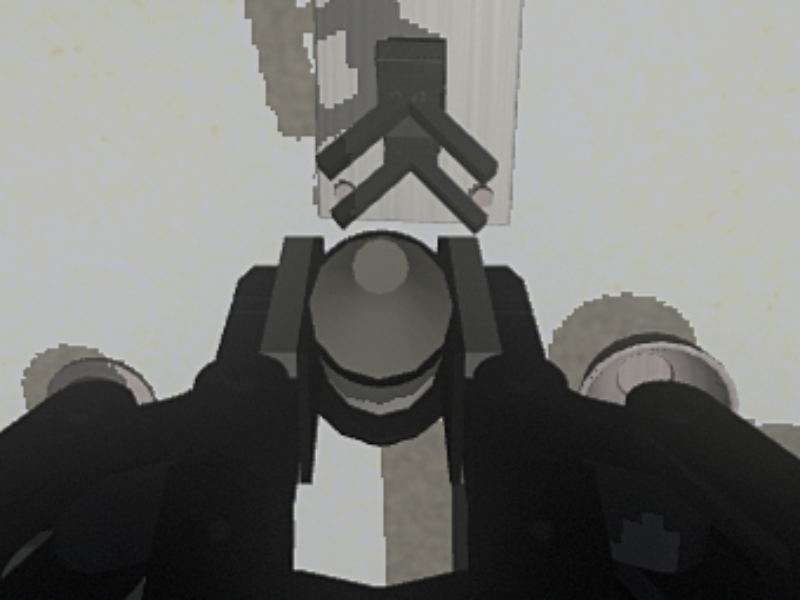

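View pics/t13c.png

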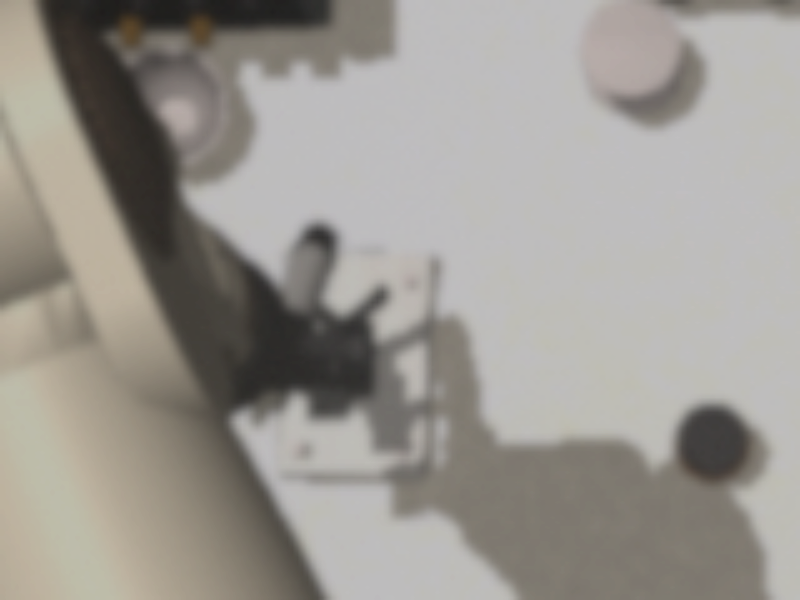

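```bash
python3 - <<'E'
from h import *
z=np.load('pics/w13.npz'); o=dict(ee_pos=z['p'],tcp_rot=z['r']); w=cloud('wrist',z['d'],o)
print('tcp',z['p'])
print('tip',[np.nanmedian(w[v-1:v+2,320:324],axis=(0,1)).round(4) for v in(306,309,312,315,318)])
for v in range(300,392,4): print(v,w[v,321].round(4),z['d'][v,321].round(4))
t=np.load('pics/t13.npz');wt=cloud('top',t['d'])
print('knobtop',[wt[v,u].round(4) for u,v in((244,177),(243,178),(244,179),(242,182),(241,186),(240,190))])
im=cv2.imread('pics/w13.png')[290:400,270:375]; cv2.imwrite('pics/w13z.png',cv2.convertScaleAbs(cv2.resize(im,None,fx=5,fy=5),alpha=2))
E
```

```text
tcp [0.55869004 0.19925559 0.25226643]
tip [array([0.5302, 0.202 , 0.271 ]), array([0.5307, 0.2022, 0.2721]), array([0.5314, 0.2021, 0.2723]), array([0.5321, 0.2021, 0.273 ]), array([0.5327, 0.2022, 0.2735])]
300 [0.539  0.2002 0.2504] 0.1351
304 [0.5296 0.2019 0.271 ] 0.1125
308 [0.5309 0.2019 0.2711] 0.1129
312 [0.5311 0.202  0.273 ] 0.1111
316 [0.5325 0.2019 0.2729] 0.1117
320 [0.5331 0.202  0.274 ] 0.1108
324 [0.5339 0.202  0.275 ] 0.1102
328 [0.5366 0.2018 0.2727] 0.1132
332 [0.5395 0.2015 0.2702] 0.1165
336 [0.5427 0.2012 0.2674] 0.1202
340 [0.5439 0.2012 0.2678] 0.1203
344 [0.5461 0.2011 0.2667] 0.122
348 [0.5487 0.2009 0.265 ] 0.1244
352 [0.55   0.2008 0.2653] 0.1245
356 [0.5522 0.2007 0.2644] 0.1261
360 [0.5545 0.2006 0.2633] 0.128
364 [0.5567 0.2004 0.2625] 0.1294
368 [0.5657 0.1995 0.2527] 0.1417
372 [0.5753 0.1985 0.2425] 0.1544
376 [0.5842 0.1976 0.2336] 0.1658
380 [0.5854 0.1976 0.2348] 0.165
384 [0.587  0.1976 0.2353] 0.1651
388 [0.5882 0.1976 0.2364] 0.1643
knobtop [array([0.6334, 0.1874, 0.1742]), array([0.6298, 0.1889, 0.1803]), array([0.6259, 0.1851, 0.1874]), array([0.6168, 0.1886, 0.1962]), array([0.6044, 0.1887, 0.2102]), array([0.5933, 0.1898, 0.2179])]
```

View pics/w13z.png

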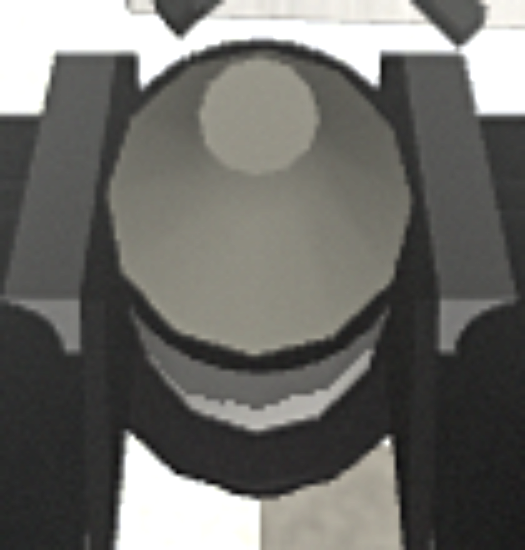

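>>> {"method": "drive_tool", "body": {"plan": [[0,[-0.0025,-0.0005,-0.02],5],[0,[0,0,-0.03],0],[0,[0,0,-0.03],0],[0,[0,0,-0.018],0],[0,[0,0,0],0]], "grip_force": 20}}

```text
time: 19.58
ee_pos: [0.5558, 0.1976, 0.1535]
tcp_rot: [-176.1, -0.0, -177.0]
wrist_force: [0.5, -0.8, -0.2]
opening: 0.0197
```

```bash
python3 look.py t14 top 210 160 290 220; python3 look.py s14 side 210 220 310 295
```

```text
19.575 [0.5558 0.1976 0.1535] [-1.7613e+02 -3.0000e-02 -1.7702e+02] [ 0.55 -0.76 -0.22] [0.09  0.087 0.05 ]
19.625 [0.5563 0.198  0.1548] [-1.7616e+02  7.0000e-02 -1.7701e+02] [-0.2  -0.16 -0.1 ] [ 0.085 -0.01  -0.081]
```

View pics/t14c.png

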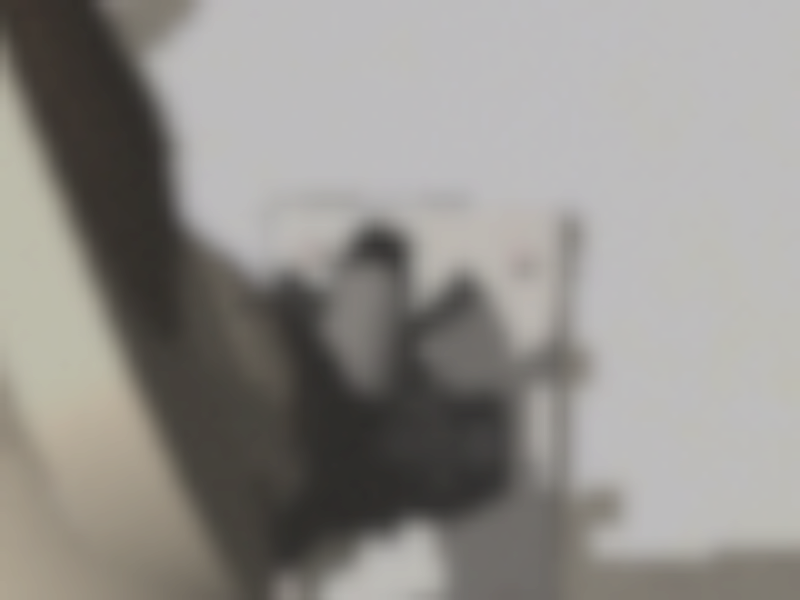

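View pics/s14c.png

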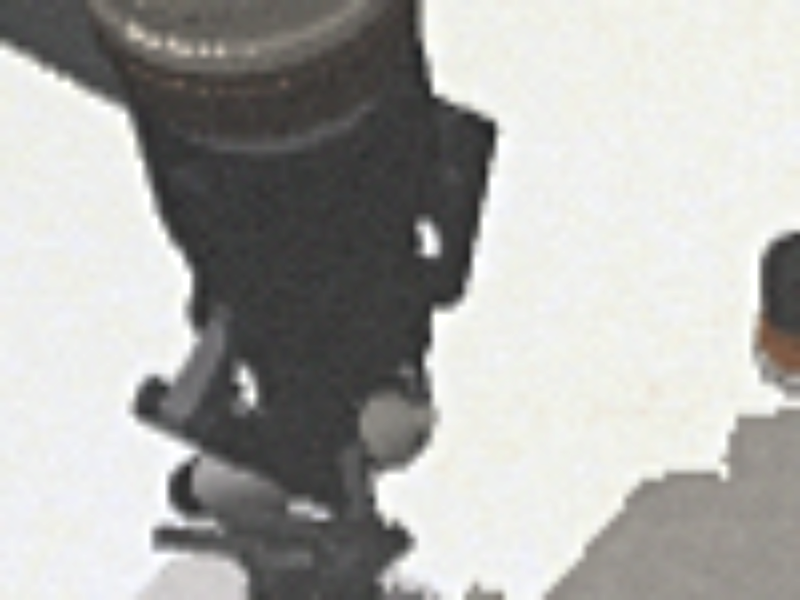

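```bash
python3 - <<'E'
from h import *
s=np.array([.5804,.1975,.112]);c=2**-.5;y=np.radians(-2.2);u=np.array([-c*np.cos(y),-c*np.sin(y),c]);n=np.array([c*np.cos(y),c*np.sin(y),c])
s2=s+np.array([-.0015,0,.0135])
for nm,a in(('seat',s),('now',s2)):
    print(nm,'top',((proj('top',[a-.081*u+.0095*n,a-.06*u+.011*n,a-.04*u+.011*n])-[210,160])*10).round(0).tolist(),'side',((proj('side',[a-.085*u,a-.07*u,a+.07*u])-[210,220])*8).round(0).tolist())
E
```

```text
seat top [[382.0, 205.0], [370.0, 245.0], [360.0, 288.0]] side [[188.0, 503.0], [208.0, 498.0], [419.0, 444.0]]
now top [[374.0, 202.0], [362.0, 242.0], [351.0, 286.0]] side [[186.0, 478.0], [206.0, 473.0], [419.0, 416.0]]
```

```bash
python3 - <<'E'
from h import *
for tag,(u0,u1,v0,v1) in dict(t13=(236,248,173,194),t14=(240,253,180,200)).items():
    z=np.load(f'pics/{tag}.npz');w=cloud('top',z['d']);p=z['p']
    for v in range(v0,v1):
        r=w[v,u0:u1]; k=(r[:,2]>(.16 if tag=='t13' else .06))
        if k.any():
            q=r[k]; i=np.argmax(q[:,2]); print(tag,v,k.sum(),(q[i]-p).round(4), ((q[:,1].min()+q[:,1].max())/2-p[1]).round(4))
E
```

```text
t13 175 5 [ 0.0803 -0.0084 -0.08  ] -0.0074
t13 176 7 [ 0.0769 -0.009  -0.0761] -0.0074
t13 177 7 [ 0.0722 -0.0086 -0.0643] -0.0084
t13 178 8 [ 0.0698 -0.0084 -0.065 ] -0.0074
t13 179 9 [ 0.0667 -0.0065 -0.0616] -0.0069
t13 180 9 [ 0.0641 -0.0041 -0.061 ] -0.007
t13 181 9 [ 0.0603 -0.0054 -0.0536] -0.0082
t13 182 9 [ 0.0576 -0.0081 -0.0528] -0.008
t13 183 10 [ 0.0551 -0.0055 -0.053 ] -0.0069
t13 184 9 [ 0.0521 -0.011  -0.0501] -0.0064
t13 185 9 [ 0.0491 -0.0017 -0.0464] -0.0076
t13 186 9 [ 0.0456 -0.0029 -0.0403] -0.0058
t13 187 9 [ 0.0428 -0.0008 -0.0383] -0.0063
t13 188 9 [ 0.04   -0.0035 -0.0368] -0.0071
t13 189 8 [ 0.0368 -0.0019 -0.032 ] -0.0065
t13 190 7 [ 0.0339 -0.0048 -0.0296] -0.0083
t13 191 8 [ 0.0088 -0.0271  0.1157] -0.0152
t13 192 7 [ 0.006  -0.0279  0.1199] -0.0173
t13 193 7 [ 0.0033 -0.0285  0.1231] -0.0183
t14 182 1 [ 0.0828 -0.0009 -0.0832] -0.0009
t14 183 5 [ 0.0796  0.0014 -0.0801] -0.0009
t14 184 6 [ 0.0765 -0.0043 -0.0787] -0.0016
t14 185 7 [ 0.0718 -0.0008 -0.0668] -0.0017
t14 186 8 [ 0.0687  0.0016 -0.0647] -0.0011
t14 187 8 [ 0.0655  0.0038 -0.0618] -0.0014
t14 188 9 [ 0.0627  0.001  -0.0614] 0.0034
t14 189 10 [ 0.0591  0.0001 -0.0557] 0.0038
t14 190 12 [ 0.0555 -0.0035 -0.0507] 0.0014
t14 191 13 [ 0.0525  0.0015 -0.0482] 0.0008
t14 192 13 [ 0.0246 -0.0171  0.1159] -0.0011
t14 193 13 [ 0.0196 -0.0202  0.1332] -0.0068
t14 194 13 [ 0.0151 -0.0228  0.1476] -0.0083
t14 195 12 [ 0.0124 -0.0232  0.1502] -0.0109
t14 196 12 [ 0.0096 -0.0239  0.154 ] -0.0128
t14 197 12 [ 0.0078 -0.0233  0.1505] -0.014
t14 198 10 [ 0.0046 -0.0244  0.1568] -0.0155
t14 199 10 [ 0.0004 -0.0269  0.1706] -0.0173
```

>>> {"method": "drive_tool", "body": {"plan": [[0,[0.002,0.001,-0.004],0],[0,[0,0,-0.004],0],[0,[0,0,-0.003],0],[0,[0,0,0],0]]}}

```text
time: 20.18
ee_pos: [0.5589, 0.1991, 0.1436]
tcp_rot: [-176.1, 0.2, -177.0]
wrist_force: [3.5, -3.2, 0.5]
opening: 0.0196
```

>>> {"method": "drive_tool", "body": {"plan": [[0,[0,0,-0.002],0],[0,[0,0,-0.0015],0],[0,[0,0,0],0]]}}

```text
time: 20.55
ee_pos: [0.5591, 0.1988, 0.141]
tcp_rot: [-176.1, 0.2, -177.0]
wrist_force: [3.2, -6.7, 6.8]
opening: 0.0199
```

```bash
python3 look.py s15 side 210 220 310 295;python3 look.py w15 wrist 0 0 640 480
```

```text
20.55 [0.5591 0.1988 0.141 ] [-176.09    0.22 -177.04] [ 3.22 -6.71  6.82] [-1.689 -1.075 -0.338]
20.6 [0.5591 0.1988 0.1409] [-176.09    0.22 -177.04] [ 2.49 -5.96  6.47] [-1.749 -1.026 -0.402]
```

View pics/s15c.png

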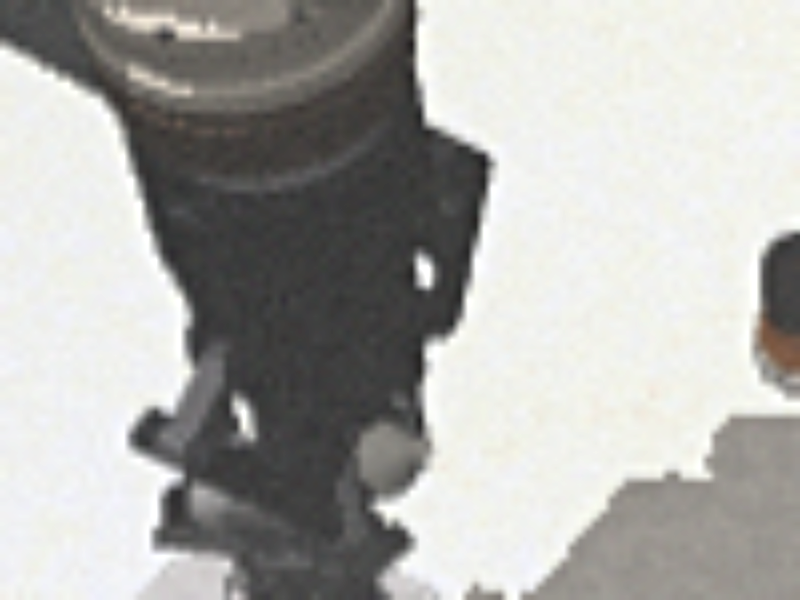

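View pics/w15c.png

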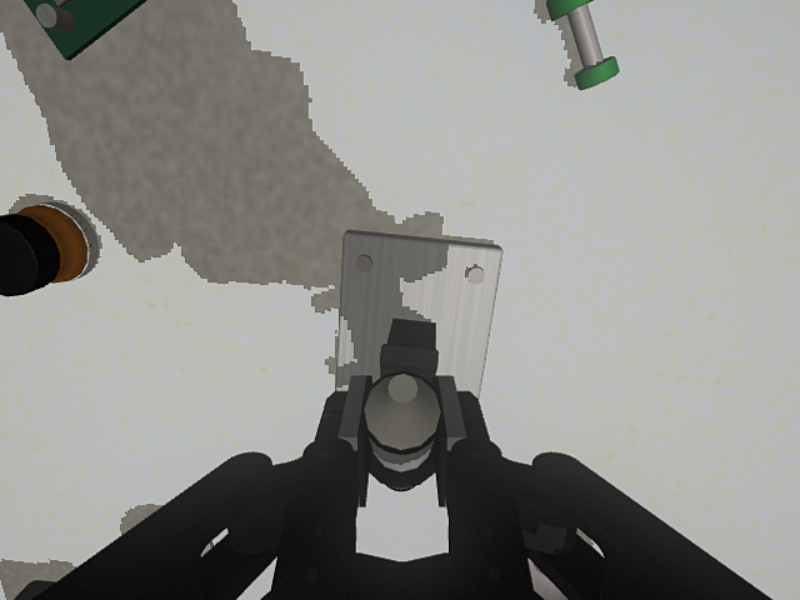

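>>> {"method": "drive_tool", "body": {"plan": [[0,[0,-0.001,0],0],[0.3,[0,0,0],0],[0.4,[0,0,0],0],[0.4,[0,0,0],0]]}}

```text
time: 21.15
ee_pos: [0.558, 0.1987, 0.1394]
tcp_rot: [-176.2, 0.0, -177.0]
wrist_force: [1.0, -0.1, 0.5]
opening: 0.0344
```

```bash
python3 look.py s16 side 210 220 310 295;python3 look.py w16 wrist 0 0 640 480; python3 - <<'E'
import cv2
im=cv2.imread('pics/side0.png')[220:295,210:310];cv2.imwrite('pics/s00c.png',cv2.convertScaleAbs(cv2.resize(im,None,fx=8,fy=8),alpha=1.4))
E
```

```text
21.15 [0.558  0.1987 0.1394] [-1.7617e+02  1.0000e-02 -1.7696e+02] [ 0.97 -0.06  0.48] [ 0.093  0.036 -0.052]
21.2 [0.558  0.1987 0.1394] [-1.7617e+02  2.0000e-02 -1.7696e+02] [ 0.61  0.07 -0.39] [0.069 0.02  0.078]
```

View pics/s16c.png

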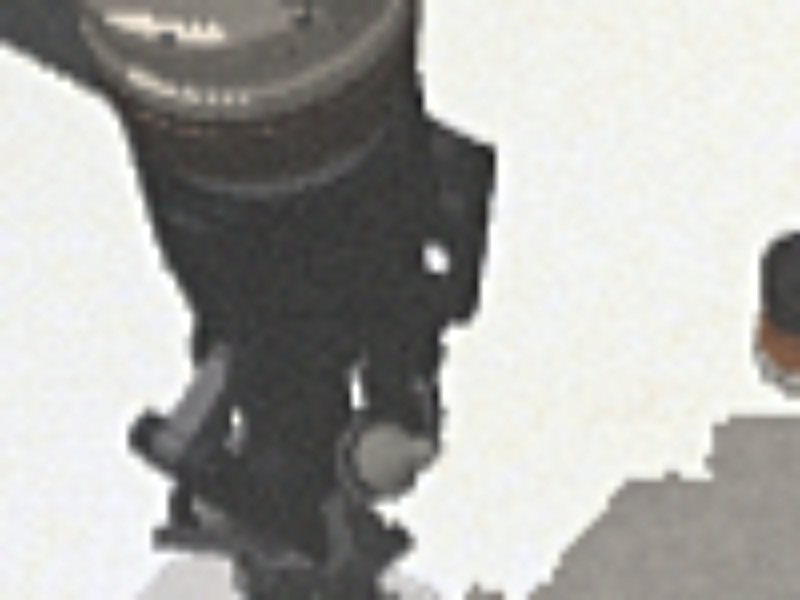

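View pics/s00c.png

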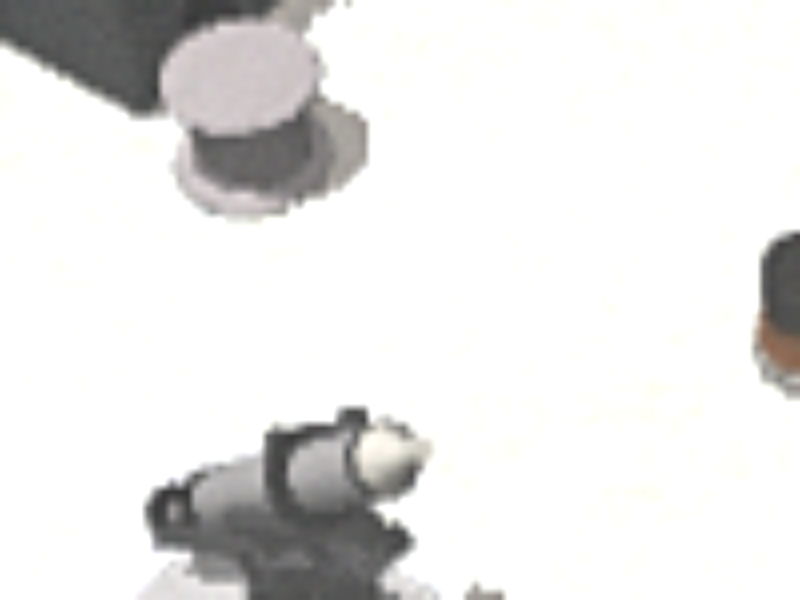

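View pics/w16c.png

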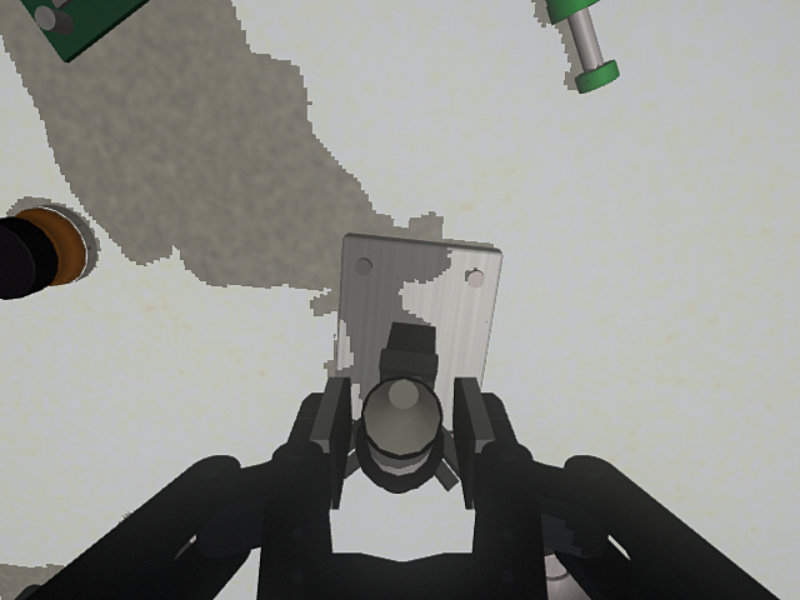

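>>> {"method": "drive_tool", "body": {"plan": [[0.8,[0,0,0],0],[1,[0,0,0],0],[1,[0,0,0.005],0],[1,[0,0,0.03],0],[1,[0,0,0.05],0],[1,[0,0,0.05],0],[1,[0,0,0],0]]}}

```text
time: 22.12
ee_pos: [0.5593, 0.1988, 0.2797]
tcp_rot: [-176.3, 0.5, -177.0]
wrist_force: [0.9, 0.3, -0.1]
opening: 0.0854
```

```bash
python3 look.py s17 side 210 220 310 295;python3 look.py w17 wrist 0 0 640 480
```

```text
22.125 [0.5593 0.1988 0.2797] [-176.29    0.46 -176.99] [ 0.9   0.29 -0.05] [ 0.035  0.011 -0.005]
22.175 [0.5589 0.1987 0.277 ] [-176.23    0.27 -176.99] [ 0.07 -0.67 -0.78] [ 0.051  0.026 -0.015]
```

View pics/s17c.png

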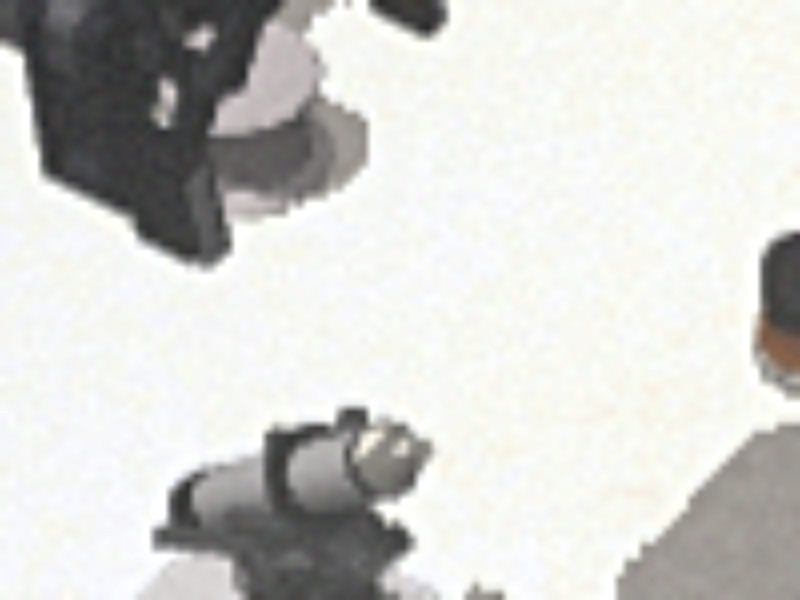

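View pics/w17c.png

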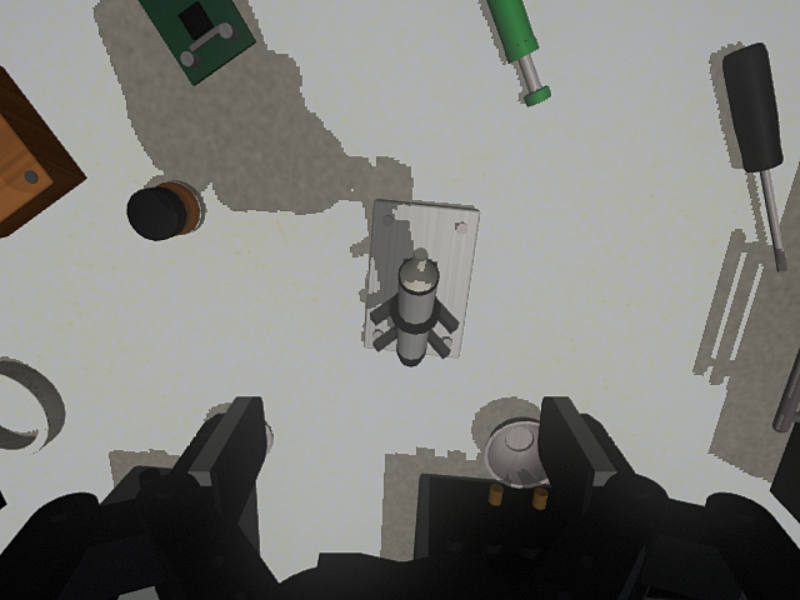

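>>> {"method": "drive_tool", "body": {"plan": [[1,[0,0,0],0],[1,[0,0,0],0]]}}

```text
time: 22.48
ee_pos: [0.558, 0.1984, 0.2736]
tcp_rot: [-176.1, -0.0, -177.0]
wrist_force: [0.0, -0.3, -0.2]
opening: 0.0856
```

```bash
python3 -c "
from workcell import job
print(job.job_done())"
```

```text
the job is handed in; nothing more can be done
None
```

The job is handed in after about 22.5 s. The pump is cocked, back in both forks and released, as far as the last pictures show; `job_done` gives no verdict.

**What I did:**
1. I gripped the grey pump on its bare tube and lifted it out at 45°.
2. The moves can only shift the tool and turn it about the vertical. So I turned the pump upright in a light grip by pushing its knob against the block's side.
3. I pressed the knob on the block's top. The tool stopped moving at about 21 N, well above the 8 N the plunger needs, and the height fitted a fully-in plunger (85 mm).
4. I tilted the pump back to about 45° over the block's far edge, lowered it into the forks and opened the gripper.

**Last checks:**
- **Seat:** in the side view the collar and nozzle sit at the same pixels as at the start.
- **Plunger:** the knob is about 17 mm further in than at the start.
- **Gripper:** it is open about 11 cm above the pump, with wrist force near zero.
- **Bystanders:** none looked moved in the views I took. I did not measure their positions.

**What did not agree:**
- **Tool tilt:** the tool leaned 3.8° after the last joint hit its limit early on. The pump was therefore about 2–7° off vertical when pressed, within the 20° allowed.
- **Grip position:** the wrist and top cameras differed by about 6 mm on where along the tube I held the pump. I used the original grip position instead, and the pump settled properly.

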